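Shut and pin the hinged drilling jig over a walnut rail

TASK

Get the walnut rail ready for drilling: pull the green drawer open by its handle and take out the long locating pin with the red knob, shut the jig's hinged leaf over the rail, and push the pin down through the leaf's steel bush into the hole of the base until its collar sits on the leaf. Spring lifters push the leaf up again, so finish while holding: keep bearing down on the pin, so that its collar presses the leaf fully shut on the base, and do not let go. Leave the short black-knobbed pin in the drawer, the rail against its stop, and the other tools where they lie.

Things in the scene. Friction and masses are not known exactly. Their poses are not given: they have to be found in the camera images.
- cabinet: bench-top drawer unit of brown wood with one green-fronted drawer, fixed to the bench, left or right: 260 deep, 240 wide, 130 high. Origin on the bench at the middle of the front edge of its carcass; z up, the drawer slides out along its -x. A round tin stands on top, 120 to 140 mm behind the front.
- drawer (a joint): how far the drawer is out, m: 0 shut (start) to 0.17; 2 N of friction, stays where left. Front panel 15 thick, up to 117 above the bench; box sides up to 78. Behind it a wooden block 160 wide, centred 55 mm behind the carcass front when shut, its top 52 above the bench, holds two pins upright, 90 mm apart across the drawer.
- drawer_handle (a point): centre of the drawer's steel bar handle, moving with the drawer: a level bar of 10 mm diameter, 100 mm long, across the drawer (cabinet y), its axis 40 mm before the drawer's front panel and 88 mm above the bench, carried by a post at each end
- pin: the locating pin: red knob, steel shank, 80 long, 70 g, upright in either hole of the drawer's block, 26 deep, tip 26 above the bench. Origin at the centre of its tip, z up its axis. Shank 10 diameter, 50 long, chamfered tip; steel collar 22 diameter, 4 thick (underside 50 above the tip); round red knob 22 diameter, from 54 to 80 above the tip.
- pin_grip (a point): centre of the pin's red knob, 67 mm above its tip
- short_pin: another pin, NOT wanted: black knob of the same shape, 60 long, shank 10 mm diameter and 30 long; upright in the block's other hole. Origin at the centre of its tip, which stands 26 above the bench. Stays in its hole.
- jig: hinged drilling jig of plywood and brown wood, fixed to the bench, left or right: base 160 (its x) by 245 (its y, -120 to +125). Origin on the bench, z up. The hinge runs along its x at the +y side (block 59 high), the pin hole is at the -y side (block 44 high). Two spring lifters (steel plungers in brass sleeves, at y = -38) stand 8 mm proud of the shut leaf's underside.
- jig_leaf (a joint): opening angle of the leaf, rad: 0 fully shut; starts 1.2 to 1.7 (upright), at most 1.9. Plywood, 15 thick, 100 wide (jig x), free edge 230 from the hinge axis, 0.23 kg with bush. Stiff hinge: stays at any angle, 3 N at the free edge swing it. Below 0.055 the lifters push it up; left alone it rests at about 0.05. Shutting it fully takes about 10 N down at the pin hole.
- jig_hinge (a point): middle of the leaf's hinge axis, which runs along the jig's x: 105 mm to the jig's +y, 59 above the bench, level with the top face of the shut leaf. At angle a the leaf's top face runs from here towards jig y = -cos(a), z = +sin(a).
- leaf_edge (a point): middle of the upper edge of the leaf's free end (230 mm from the hinge), at a yellow thumb mark; moves with the leaf
- leaf_bush: steel bush plate on the leaf's top face, 36 square, 5 thick, with a 12 mm hole for the pin (18 mm in the wood below). Origin at the hole's centre on the plate's underside, 195 mm from the hinge axis; z is the leaf's outward normal (up when shut). With the leaf shut the plate's top, where the pin's collar sits, is 64 above the bench.
- base_hole (a point): mouth of the 12 mm hole in the base's end block, its centre, 44 above the bench, 90 mm to the jig's -y; it goes straight down and is open to 4 mm above the bench. With the leaf shut the leaf's hole is right over it; at 0.05 rad it is 0.3 mm nearer the hinge. With the pin home its tip is 14 above the bench.
- rail: dark walnut rail, 220 by 45 by 24, loose in the jig's nest between two fences (1 mm play each side), its near end against an aluminium stop. Origin at the centre of its underside; lies 18 above the bench, at jig x = 49, y = 25. Stays there.
- chisel: bystander: wood-handled chisel lying between jig and drawer unit, 260 long, 28 high; origin on the bench near its middle
- glue: bystander: white glue bottle with green nozzle, 62 diameter, 170 high, upright; origin under its centre
- jar: bystander: amber glass jar with steel lid, 80 diameter, 105 high, upright; origin under its centre
- mallet: bystander: wooden mallet lying on its side, 290 long, head 120 by 65 by 70; origin under the head's inner face
- try_square: bystander: try square lying flat, dark stock 115 long, steel blade 160, 22 high; origin under the stock
- offcut: bystander: walnut offcut, 130 by 65 by 32; origin under its centre
- screw_tin: bystander: round metal tin on top of the drawer unit, 73 diameter, 30 high; origin under its centre

How it is judged:
By the outcome, as a careful person would: the job done as asked, in the order asked, and still so for the second after the job is handed in, while the arm keeps its last pose, push and grip.
It also fails if it takes over 72 s, if anything falls off the work surface, if the arm or the gripper's body presses on something with over 40 N, if the wrist force passes 120 N, or if a joint passes its speed limit or range.

ROBOT

A 6-joint arm with a two-finger parallel gripper is mounted at the origin on the work surface. World frame = base frame: x ahead of the robot, y to its left, z up, the work surface at z = 0. Lengths are in m, angles in rad, forces in N, time in s.
With the tool pointing down it reaches from about 0.3 to 0.85 m from the base axis. Payload 4.2 kg.
Tool frame: the origin (TCP) lies between the finger pads; the fingertips stand 14 mm ahead of it and the grasp point (between the pads) lies 5 mm behind it; z points along the fingers, y is the direction in which the jaws open and shut (so a half turn about z gives the same grasp; the last joint's range is limited). The gripper opens to 91 mm and grips with 3 to 60 N. Pads are 32 mm wide; open, the fingers measure 118 mm over their backs; the gripper's body (76 mm by 178 mm) begins 60 mm behind the grasp point.
Start: joints at [1.232, 0.32, 1.565, -0, 1.257, -0.02], TCP at [0.18, 0.546, 0.228] pointing down, gripper open.
Joint ranges: [-3.11, 3.11], [-0.84, 2.01], [0.21, 2.61], [-1.34, 4.49], [0.05, 2.63], [-2.56, 2.56]. Speed limits (rad/s): [2.57, 2.57, 3.14, 3.14, 3.14, 3.14].

INTERFACE

Orientations are given as a rotation vector (axis times angle).
In Python, from rig import * gives the robot as it stands.
- The arm moves only by the tool arm_command, never from a script. Its argument "rows" is text: rows parted by semicolons, each of 7 numbers parted by spaces: the shift along the tool's x, y, z each as a share of 0.025 m, from -1 to 1, then the turn, a rotation vector about the tool's x, y, z each as a share of 4 degrees, from -1 to 1, then the finger opening in mm, from 0 to 91.2. A call has 1 to 20 rows; each row shifts and turns the commanded pose from where the row before left it, along the tool's axes as they then stand; what a row does not reach is not made up. A row lasts 1/8 s, in which the tool goes at most 62.5 mm and 10.7 degrees, less where a joint would pass 70% of its speed; a pose out of reach is approached as far as the arm can. A call with a number of a shift or a turn outside -1 to 1 is refused whole. A call with a gripper value outside its range is refused whole. The fingers move at their own pace and stop on an object; the grip force is fixed at half the most. Time passes only in rows, so rows that do not move let the fingers close. It gives the time, the measured TCP pose, the force and the opening at its end, in the units of the state.
- get_obs(): the state, without advancing time (a new reading comes with each control period).
- read_camera(name): name is "scene" or "top"; returns a dict with "image" (400x640x3 uint8, blue, green, red), "camera_matrix" (3x3 intrinsics, pixels), "camera_from_world" (4x4, takes a point from world to camera coordinates). Camera axes: x right, y down, z forward; pixel columns grow to the right and rows downward; lengths in m; the calibration is good to about 2 mm. A picture is of the moment at which its call begins. There is no depth.
- close_job(): hands the job in, once; it reports no verdict.
Trained networks look in a picture, given as the dict that the camera call returned (one of the last four; its "shot" number tells which), for a name from the list of things; names that differ only in an ending like _2 or _b are one class to them, and where a whole thing is asked for, a point or a joint stands for the part that bears it (a point fixed in the world has none). Each returns a list of dicts, best first, with "conf" (0 to 1); they miss things now and then, are a little off and sometimes report something else, mostly with a low value. They report only what shows in the picture. A call takes as long as a camera call.
- spot_in(query, picture): "extent" ([left, top, right, bottom] in pixels, round what is visible of it).
- trace(query, picture): "mask" (400x640 bool, what is visible of it) and "extent" ([left, top, right, bottom] in pixels, round what is visible of it).
The state is a dict: "t": time; "qpos": joint angles; "qvel": joint speeds; "joint_torque": joint torques, N m; "tool_pos": TCP position; "eef_rot": TCP orientation; "contact_force": force on the tool from outside, world axes, zero at the start; "ft_torque": the same for the moment, N m; "gripper_width": finger opening in m.
Only numpy, scipy, OpenCV 4.12 (cv2) and the standard library are available. Lean on these libraries where they do the work, as an engineer would, in place of code of your own. Each camera call takes 0.05 s, during which the arm holds its last target.

## Working session

There is one attempt and no reset: what is moved stays moved. The work goes in short steps, Python scripts to look and compute and a tool call to move; the robot and the scene stay as the last step left them, time stands still between calls to the robot, and variables do not carry over. Pictures are saved under pics/ and viewed, and the job is handed in when it is done.

Besides the shell and the picture viewer there is one more tool, called after ">>>" as name(argument=value, ...) on one line, values as JSON. arm_command: Moves the arm, as the interface text tells. Shift numbers are shares of 0.025 m and turn numbers shares of 4 degrees, none past 1 either way. Its arguments: {"type":"object","properties":{"rows":{"type":"string"}},"required":["rows"]}

```bash
ls; mkdir -p pics; python3 - <<'E'
from rig import *
import cv2
o=get_obs();print(o)
for n in("scene","top"):
    p=read_camera(n);cv2.imwrite(f"pics/{n}0.png",p["image"]);print(n,p["camera_matrix"].tolist(),p["camera_from_world"].round(4).tolist(),p["shot"])
    for q in["cabinet","drawer","drawer_handle","pin","pin_grip","short_pin","jig","jig_leaf","leaf_edge","leaf_bush","base_hole","rail","chisel","glue","jar","mallet","try_square","offcut","screw_tin"]:
        try:
            r=spot_in(q,p);print(q,[(x["extent"],round(x["conf"],2)) for x in r[:2]])
        except Exception as e: print(q,e)
print(get_obs()["t"])
E
```

```text
pics
{'t': 0.0, 'qpos': array([ 1.23199008e+00,  3.20271899e-01,  1.56567496e+00, -1.18952033e-05,
        1.25738484e+00, -2.00123500e-02]), 'qvel': array([ 0.00119986, -0.00130284,  0.00034155,  0.00098957, -0.00112872,
       -0.00065494]), 'joint_torque': array([-1.53592602e-03, -4.12465346e+01, -2.31972599e+01,  7.27286492e-02,
        4.56078211e-02, -1.36893614e-04]), 'tool_pos': array([0.18006742, 0.54557269, 0.22713332]), 'eef_rot': array([-4.98589091e-01, -3.10147162e+00,  2.69076684e-03]), 'contact_force': array([-0.04844543,  0.55846208, -0.02347705]), 'ft_torque': array([-0.01907099,  0.01849741, -0.01030552]), 'gripper_width': 0.09110797727493788}
scene [[416.0892825780434, 0.0, 318.85236577906244], [0.0, 416.0892825780434, 200.09732099240176], [0.0, 0.0, 1.0]] [[0.3827, 0.9237, -0.0174, -0.2196], [0.638, -0.2779, -0.7181, -0.2745], [-0.6682, 0.2637, -0.6957, 1.7776], [0.0, 0.0, 0.0, 1.0]] 1
cabinet [([120.8, 185.8, 168.7, 257.1], 0.45)]
drawer [([353.8, 176.7, 384.1, 189.3], 0.44)]
drawer_handle [([352.7, 180.1, 384.0, 188.8], 0.72)]
pin []
pin_grip [([389.6, 190.7, 41
[... 1166 characters left out ...]
, 160.2, 379.1, 200.1], 0.94)]
leaf_edge [([354.5, 158.7, 381.3, 204.2], 0.96), ([167.4, 211.5, 192.3, 235.8], 0.56)]
leaf_bush []
base_hole [([349.2, 160.1, 411.4, 207.2], 0.88)]
rail [([365.2, 150.3, 379.6, 202.3], 0.83)]
chisel [([316.8, 197.5, 330.3, 259.4], 0.71), ([235.0, 191.4, 299.9, 205.1], 0.59)]
glue [([187.6, 189.0, 212.4, 208.1], 0.9)]
jar [([166.1, 213.9, 194.2, 231.6], 0.6)]
mallet [([447.5, 215.3, 485.2, 289.8], 0.71), ([318.8, 194.5, 331.2, 258.7], 0.43)]
try_square [([430.3, 157.8, 463.8, 206.2], 0.92), ([348.4, 162.4, 409.7, 208.1], 0.65)]
offcut [([183.9, 229.9, 213.6, 262.7], 0.92)]
screw_tin [([253.8, 144.9, 270.5, 163.9], 0.79), ([445.3, 214.3, 482.9, 295.0], 0.3)]
2.0
```

View images.

```bash
python3 - <<'E'
import cv2
a=cv2.imread("pics/scene0.png");b=cv2.imread("pics/top0.png")
cv2.imwrite("pics/s_c.png",cv2.resize(a[140:300,190:450],None,fx=3,fy=3,interpolation=cv2.INTER_CUBIC))
cv2.imwrite("pics/t_c.png",cv2.resize(b[110:270,220:480],None,fx=3,fy=3,interpolation=cv2.INTER_CUBIC))
E
```

```text
(no output)
```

View pics/scene0.png

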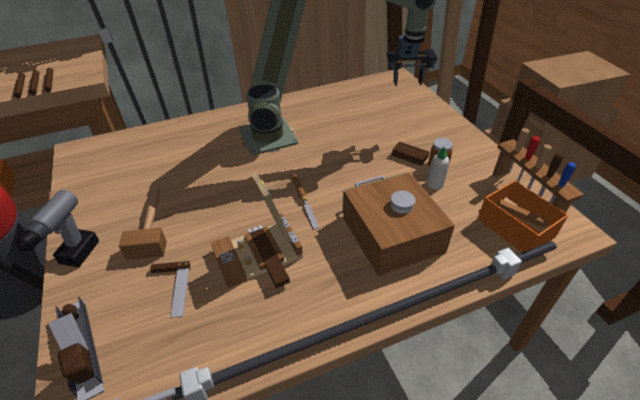

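View pics/s_c.png

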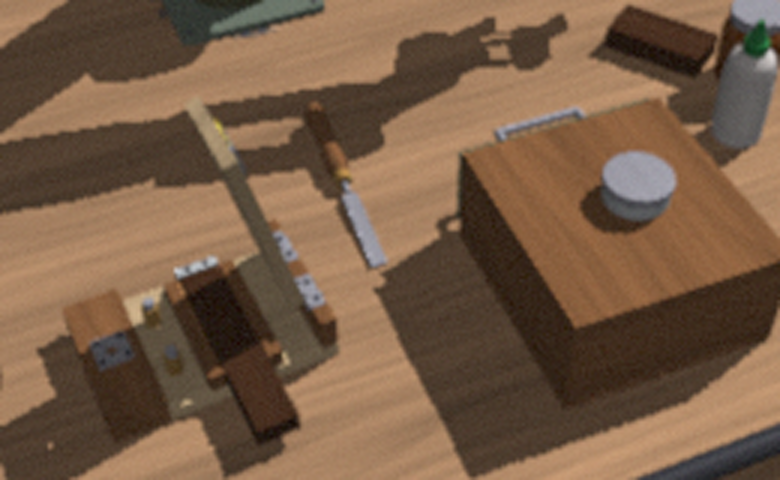

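View pics/t_c.png

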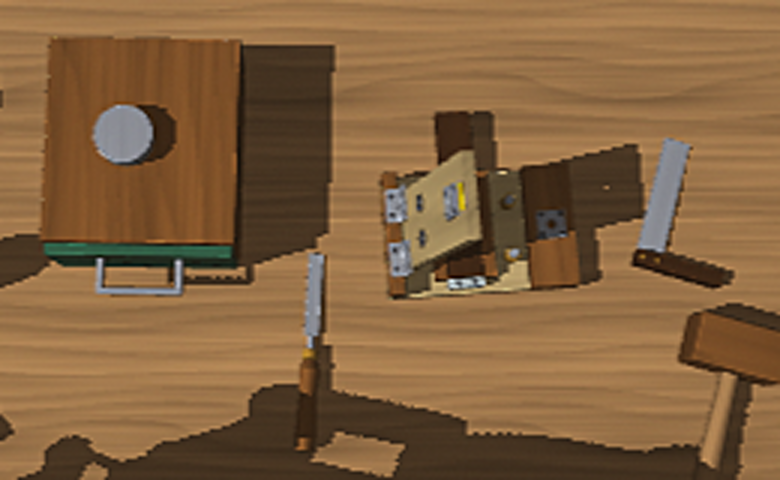

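```bash
python3 - <<'E'
import cv2
b=cv2.imread("pics/top0.png");a=cv2.imread("pics/scene0.png")
def crop(im,n,x0,y0,w,h,f):
    c=cv2.resize(im[y0:y0+h,x0:x0+w],None,fx=f,fy=f,interpolation=cv2.INTER_CUBIC)
    for x in range(0,w,10):
        cv2.putText(c,str(x0+x),(x*f,10),0,.35,(255,255,255),1);cv2.line(c,(x*f,0),(x*f,h*f),(255,255,255) ,1) if x%20==0 else 0
    for y in range(0,h,10):
        cv2.putText(c,str(y0+y),(0,y*f+4),0,.35,(255,255,255),1);cv2.line(c,(0,y*f),(w*f,y*f),(255,255,255),1) if y%20==0 else 0
    cv2.imwrite("pics/"+n,c)
crop(b,"t_cab.png",230,118,75,92,6)
crop(b,"t_jig.png",344,144,76,70,8)
crop(a,"s_jig.png",205,168,104,120,5)
crop(a,"s_cab.png",335,165,120,110,5)
E
```

```text
(no output)
```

View pics/t_cab.png

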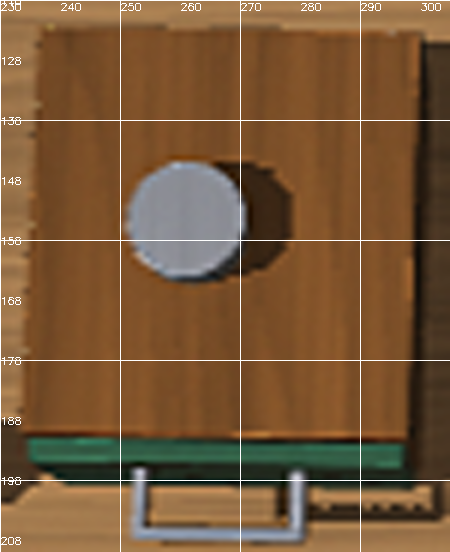

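View pics/t_jig.png

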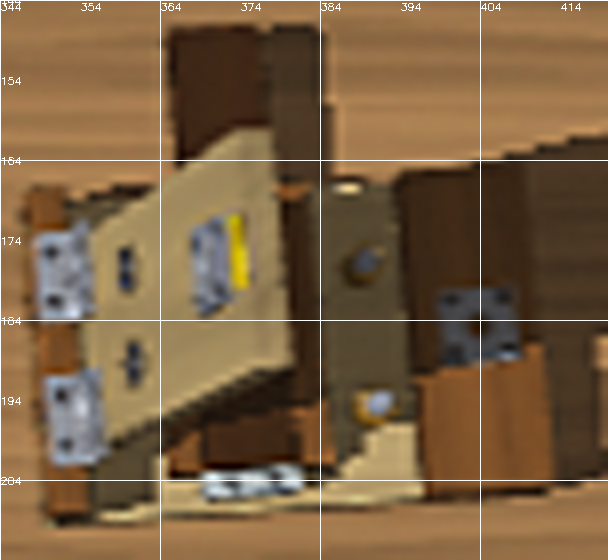

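View pics/s_jig.png

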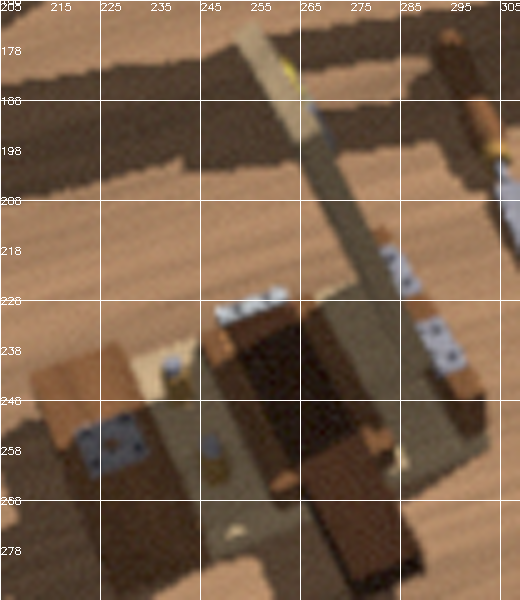

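View pics/s_cab.png

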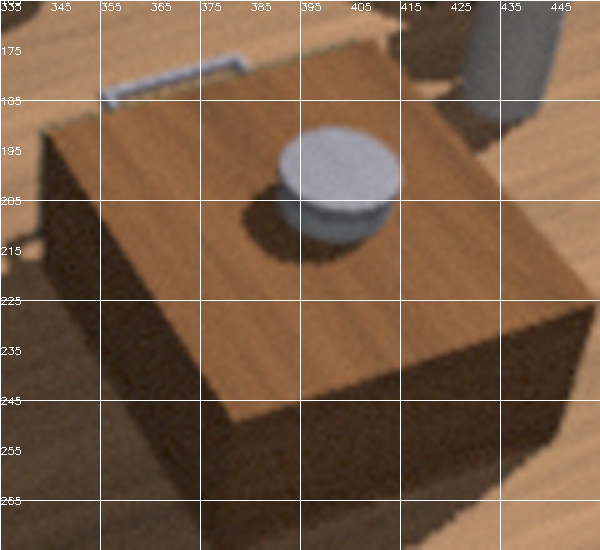

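```bash
cat > cams.py <<'E'
import numpy as np
K={"scene":np.array([[416.0892825780434,0,318.85236577906244],[0,416.0892825780434,200.09732099240176],[0,0,1]]),"top":np.array([[400.95751460029345,0,316.16333155767285],[0,400.95751460029345,199.53541334310773],[0,0,1]])}
T={"scene":np.array([[0.3827,0.9237,-0.0174,-0.2196],[0.638,-0.2779,-0.7181,-0.2745],[-0.6682,0.2637,-0.6957,1.7776],[0,0,0,1]]),"top":np.array([[0.004,-0.9998,-0.0198,0.0224],[-0.9907,-0.0012,-0.1358,0.5473],[0.1357,0.0201,-0.9905,1.5232],[0,0,0,1]])}
def proj(c,P):
    P=np.atleast_2d(P);q=P@T[c][:3,:3].T+T[c][:3,3];q=q@K[c].T;return q[:,:2]/q[:,2:]
def ray_z(c,uv,z):
    R=T[c][:3,:3];o=-R.T@T[c][:3,3];d=R.T@np.linalg.inv(K[c])@np.array([uv[0],uv[1],1]);return o+d*(z-o[2])/d[2]
def Rz(y):
    c,s=np.cos(y),np.sin(y);return np.array([[c,-s,0],[s,c,0],[0,0,1]])
E
cat > fit.py <<'E'
from cams import *
from scipy.optimize import least_squares
def fit(obs,x0,leaf=True):
    def f(p):
        r=[]
        for c,u,v,P,w in obs:
            P=P(p) if callable(P) else np.array(P)
            W=Rz(p[2])@P+[p[0],p[1],0]
            r+=list((proj(c,W)[0]-[u,v])*w)
        return np.array(r)
    s=least_squares(f,x0,loss='soft_l1');return s,f(s.x).reshape(-1,2)
cab=[("top",236.2,122.6,(.26,.12,.13),1),("top",299.7,123.2,(.26,-.12,.13),1),("top",233.7,190.2,(0,.12,.13),1),("top",297.4,191.2,(0,-.12,.13),1),
("top",252.7,206.5,(-.055,.05,.088),1),("top",278.9,206.6,(-.055,-.05,.088),1),
("scene",343.2,190.6,(0,.12*-1,.13),1),("scene",409.6,172.6,(0,.12,.13),1),("scene",453.6,225.2,(.26,.12,.13),1),("scene",381,249.2,(.26,-.12,.13),1)]
s,r=fit(cab,[.6,.2,0]);print("cab",s.x.round(4));print(r.round(1).tolist())
def L(x,d):
    return lambda p:np.array([x,.105-d*np.cos(p[3]),.059+d*np.sin(p[3])])
jig=[("top",403.3,184.2,(0,-.09,.044),2),("scene",227.0,256.2,(0,-.09,.044),2),
("top",412.7,204.5,(-.08,-.12,.044),1),("scene",210.6,243.2,(-.08,-.12,.044),1),
("top",364.6,147.4,(.159,.0475,.042),1),("top",377.4,147.2,(.159,.0025,.042),1),
("top",374.4,174.8,L(0,.23),1),("scene",263,182.8,L(0,.23),1),("scene",257.6,172.6,L(-.05,.23),1),("scene",268.6,193.2,L(.05,.23),1)]
s,r=fit(jig,[.5,-.2,0,1.3]);print("jig",s.x.round(4));print(r.round(1).tolist())
p=s.x
h=Rz(p[2])@[0,-.09,.044]+[p[0],p[1],0];print("hole",h,ray_z("top",(403.3,184.2),.044),ray_z("scene",(227,256.2),.044))
E
python3 fit.py
```

```text
cab [ 0.5684  0.2101 -0.0215]
[[0.2, -0.9], [0.1, -0.4], [-1.0, -0.6], [0.2, -0.1], [0.2, -0.3], [0.4, 0.3], [-0.0, -0.5], [-0.6, -1.0], [0.6, -0.5], [-0.2, -0.4]]
jig [ 0.6018 -0.2243  0.0604  1.3434]
[[-0.0, -0.2], [-0.2, -0.7], [0.2, -0.4], [-0.5, -2.0], [0.2, -0.8], [-1.2, -1.3], [-0.4, -0.8], [-0.4, -0.4], [-1.3, -0.8], [0.6, 0.4]]
hole [ 0.60722907 -0.31410908  0.044     ] [ 0.60682382 -0.3142348   0.044     ] [ 0.60866856 -0.31412363  0.044     ]
```

```bash
python3 - <<'E'
import cv2,numpy as np
from scipy.spatial.transform import Rotation as R
print(R.from_rotvec([-.4986,-3.1015,.0027]).as_matrix().round(3))
a=cv2.imread("pics/scene0.png");b=cv2.imread("pics/top0.png")
c=np.hstack([cv2.resize(a[0:100,370:450],None,fx=5,fy=5,interpolation=2),cv2.resize(b[70:170,60:140],None,fx=5,fy=5,interpolation=2)])
cv2.imwrite("pics/g.png",c);cv2.imwrite("pics/top0v.png",b)
from cams import *
print(proj("top",[[.18,.546,.228]]),proj("scene",[[.18,.546,.228]]))
E
```

```text
[[-0.95   0.313 -0.001]
 [ 0.313  0.95  -0.002]
 [-0.    -0.002 -1.   ]]
[[157.53168272 301.02774042]] [[407.4204101   79.75016296]]
```

View pics/g.png

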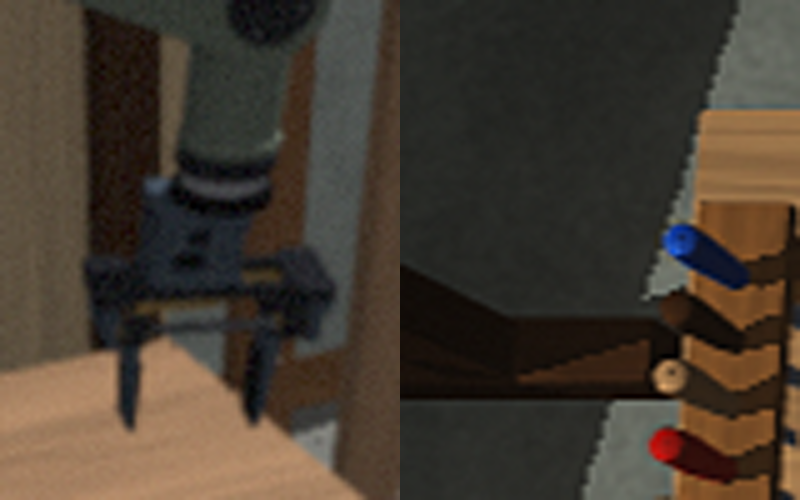

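View pics/top0v.png

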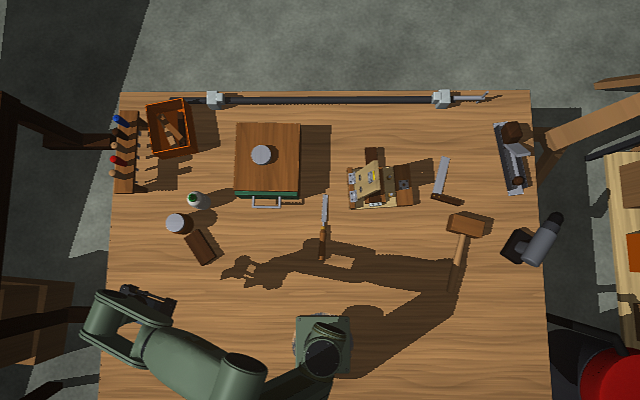

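```bash
cat > plan.py <<'E'
import sys,numpy as np
from scipy.spatial.transform import Rotation as R, Slerp
def down(yaw):  # tool y at world angle yaw, z down
    y=np.array([np.cos(yaw),np.sin(yaw),0]);z=np.array([0,0,-1]);x=np.cross(y,z);return R.from_matrix(np.column_stack([x,y,z]))
def plan(pos,rot,tgt,trot,n,grip,spd=1.0):
    pos=np.array(pos,float);rows=[]
    for k in range(n):
        rem=n-k
        d=(np.array(tgt)-pos)/rem
        s=rot.inv().apply(d)/.025
        w=(rot.inv()*trot).as_rotvec()/rem/np.deg2rad(4)
        s=np.round(s,2)+0;w=np.round(w,2)+0
        if max(abs(s).max(),abs(w).max())>1: print("OVER",s,w)
        pos=pos+rot.apply(s*.025);rot=rot*R.from_rotvec(w*np.deg2rad(4))
        rows.append(" ".join("%g"%v for v in [*s,*w])+" %g"%grip)
    print("; ".join(rows));return pos,rot
def now():
    from rig import get_obs
    o=get_obs();print("t",round(o["t"],2),"pos",o["tool_pos"].round(4),"F",o["contact_force"].round(1),"w",round(o["gripper_width"],4),"q",o["qpos"].round(2),"rotR",R.from_rotvec(o["eef_rot"]).as_matrix()[:,1:].round(3).tolist());return o["tool_pos"],R.from_rotvec(o["eef_rot"])
E
python3 - <<'E'
from plan import *
p,r=now()
p,r=plan(p,r,[.5134,.2113,.2],down(-.0215),20,30)
print(p)
plan(p,r,[.5134,.2113,.083],r,6,30)
E
```

```text
t 2.0 pos [0.1802 0.546  0.228 ] F [-0.9 -0.6  0.7] w 0.0914 q [ 1.23  0.32  1.56  0.    1.26 -0.02] rotR [[0.313, 0.0], [0.95, 0.0], [0.0, -1.0]]
-0.84 -0.43 0.06 0 0 0.91 30; -0.87 -0.37 0.06 0 0 0.91 30; -0.89 -0.32 0.06 0 0 0.91 30; -0.91 -0.26 0.06 0 0 0.91 30; -0.92 -0.2 0.05 0 0 0.91 30; -0.93 -0.14 0.06 0 0 0.91 30; -0.94 -0.08 0.05 0 0 0.91 30; -0.94 -0.02 0.06 0 0 0.91 30; -0.94 0.04 0.05 0 0 0.91 30; -0.94 0.1 0.06 0 0 0.91 30; -0.93 0.16 0.05 0 0 0.91 30; -0.92 0.21 0.06 0 0 0.91 30; -0.91 0.27 0.05 0 0 0.92 30; -0.89 0.33 0.06 0 0 0.91 30; -0.86 0.39 0.05 0 0 0.92 30; -0.84 0.44 0.06 0 0 0.91 30; -0.81 0.49 0.05 0 0 0.92 30; -0.77 0.54 0.06 0 0 0.91 30; -0.74 0.59 0.05 0 0 0.92 30; -0.69 0.64 0.06 0 0 0.91 30
[0.51328721 0.21139705 0.19995289]
0 0 0.78 0 0 0 30; 0 0 0.78 0 0 0 30; 0 0 0.78 0 0 0 30; 0 0 0.78 0 0 0 30; 0 0 0.78 0 0 0 30; 0 0 0.78 0 0 0 30
```

>>> arm_command(rows="-0.84 -0.43 0.06 0 0 0.91 30; -0.87 -0.37 0.06 0 0 0.91 30; -0.89 -0.32 0.06 0 0 0.91 30; -0.91 -0.26 0.06 0 0 0.91 30; -0.92 -0.2 0.05 0 0 0.91 30; -0.93 -0.14 0.06 0 0 0.91 30; -0.94 -0.08 0.05 0 0 0.91 30; -0.94 -0.02 0.06 0 0 0.91 30; -0.94 0.04 0.05 0 0 0.91 30; -0.94 0.1 0.06 0 0 0.91 30; -0.93 0.16 0.05 0 0 0.91 30; -0.92 0.21 0.06 0 0 0.91 30; -0.91 0.27 0.05 0 0 0.92 30; -0.89 0.33 0.06 0 0 0.91 30; -0.86 0.39 0.05 0 0 0.92 30; -0.84 0.44 0.06 0 0 0.91 30; -0.81 0.49 0.05 0 0 0.92 30; -0.77 0.54 0.06 0 0 0.91 30; -0.74 0.59 0.05 0 0 0.92 30; -0.69 0.64 0.06 0 0 0.91 30")

```text
t: 4.5
tool_pos: [0.5139, 0.2108, 0.2]
eef_rot: [-2.247, -2.195, -0.0]
contact_force: [-0.4, 0.6, -0.6]
gripper_width: 0.0298
```

```bash
python3 - <<'E'
from plan import *
p,r=now()
E
```

```text
t 4.5 pos [0.5139 0.2108 0.2   ] F [-0.4  0.6 -0.6] w 0.0298 q [0.37 0.31 1.65 0.   1.18 0.39] rotR [[1.0, 0.0], [-0.024, 0.0], [0.0, -1.0]]
```

>>> arm_command(rows="0 0 0.94 0 0 0 30; 0 0 0.94 0 0 0 30; 0 0 0.94 0 0 0 30; 0 0 0.94 0 0 0 30; 0 0 0.92 0 0 0 30; 0 0 0 0 0 0 30; 0 0 0 0 0 0 0; 0 0 0 0 0 0 0; 0 0 0 0 0 0 0; 0 0 0 0 0 0 0")

```text
t: 5.75
tool_pos: [0.5138, 0.2117, 0.084]
eef_rot: [2.244, 2.197, 0.003]
contact_force: [-0.5, 0.3, 6.2]
gripper_width: 0.0089
```

>>> arm_command(rows="0 -0.3 0 0 0 0 0; 0 -0.6 0 0 0 0 0; 0 -0.9 0 0 0 0 0; 0 -0.9 0 0 0 0 0; 0 -0.9 0 0 0 0 0; 0 -0.9 0 0 0 0 0; 0 -0.9 0 0 0 0 0; 0 -0.6 0 0 0 0 0; 0 -0.3 0 0 0 0 0; 0 0 0 0 0 0 0; 0 0 0 0 0 0 30; 0 0 0 0 0 0 30; 0 0 0 0 0 0 30; 0 0 -0.5 0 0 0 30; 0 0 -1 0 0 0 30; 0 0 -1 0 0 0 30; 0 0 -1 0 0 0 30; 0 0 -1 0 0 0 30; 0 -1 -1 0 0 0 50; 0 -1 0 0 0 0 50")

```text
t: 8.25
tool_pos: [0.306, 0.2164, 0.2223]
eef_rot: [2.245, 2.196, 0.007]
contact_force: [0.1, -0.0, -0.2]
gripper_width: 0.047
```

```bash
python3 - <<'E'
from plan import *
import cv2
from rig import *
now()
from cams import *
for n in("top","scene"):
    p=read_camera(n);cv2.imwrite(f"pics/{n}1.png",p["image"])
    for q in("pin","short_pin","pin_grip"):
        print(n,q,[(x["extent"],round(x["conf"],2)) for x in spot_in(q,p)[:2]])
    im=p["image"]
    x0,y0=(220,150) if n=="top" else (320,130)
    f=6;c=cv2.resize(im[y0:y0+90,x0:x0+120],None,fx=f,fy=f,interpolation=cv2.INTER_CUBIC)
    cv2.imwrite(f"pics/{n}1c.png",c)
E
```

```text
t 8.25 pos [0.306  0.2164 0.2223] F [ 0.1 -0.  -0.2] w 0.047 q [0.58 0.   1.98 0.   1.16 0.61] rotR [[1.0, 0.004], [-0.022, 0.003], [0.004, -1.0]]
top pin []
top short_pin [([231.8, 120.8, 300.5, 251.4], 0.16)]
top pin_grip [([347.5, 161.8, 412.8, 211.7], 0.32)]
scene pin [([373.3, 163.2, 376.5, 178.0], 0.47), ([213.4, 174.6, 302.5, 287.9], 0.16)]
scene short_pin [([349.6, 175.3, 354.7, 186.7], 0.38)]
scene pin_grip [([369.8, 161.7, 375.8, 177.4], 0.41), ([249.7, 232.8, 289.4, 289.2], 0.28)]
```

View pics/top1c.png

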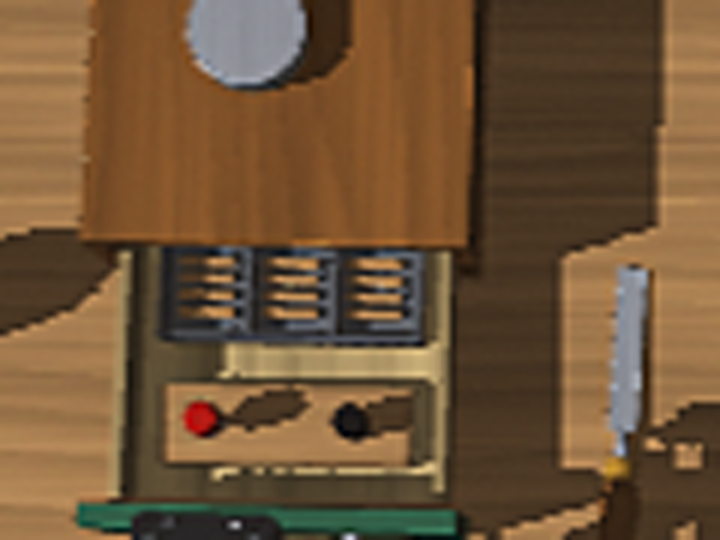

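View pics/scene1c.png

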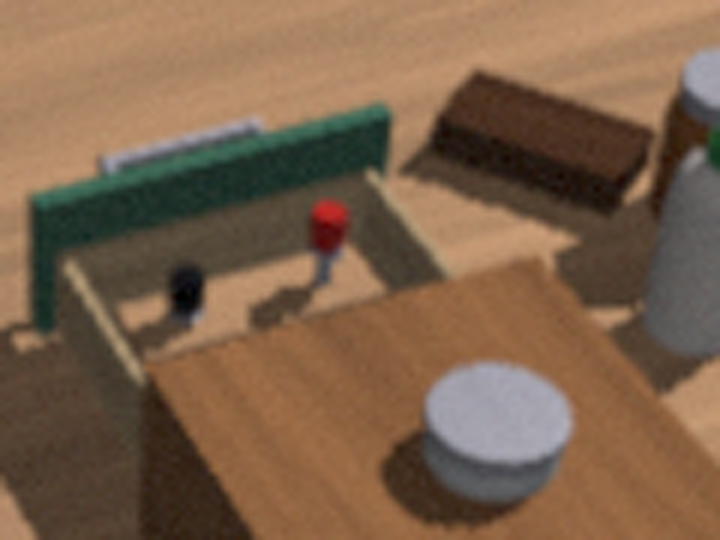

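```bash
python3 - <<'E'
import cv2
from cams import *
for n,z in(("top",.104),("scene",.093)):
    im=cv2.imread(f"pics/{n}1.png").astype(int)
    m=(im[...,2]>120)&(im[...,1]<60)&(im[...,0]<70)
    y0,x0=(150,220) if n=="top" else (130,320)
    mm=np.zeros_like(m);mm[y0:y0+90,x0:x0+120]=m[y0:y0+90,x0:x0+120]
    w=np.clip(im[...,2]-1.7*im[...,1],0,None)*cv2.dilate(mm.astype(np.uint8),np.ones((3,3)))
    v,u=np.indices(m.shape);c=(float((u*w).sum()/w.sum()),float((v*w).sum()/w.sum()))
    print(n,mm.sum(),c,ray_z(n,c,z),proj(n,[.4669,.2573,z]))
E
```

```text
top 21 (252.79819157392686, 219.21883280339165) [0.46406719 0.25743152 0.104     ] [[252.85980022 218.47211319]]
scene 16 (374.43474714518766, 165.33742862969007) [0.45644088 0.26406124 0.093     ] [[374.13172508 167.54577771]]
```

```bash
python3 - <<'E'
from plan import *
p,r=now()
p,r=plan(p,r,[.4655,.2574,.17],down(-1.592),24,36)
print(p)
E
```

```text
t 8.65 pos [0.3061 0.2158 0.2199] F [ 1.1 -0.9  0.6] w 0.0501 q [ 0.58  0.    1.98 -0.    1.16  0.61] rotR [[1.0, -0.001], [-0.022, -0.001], [-0.001, -1.0]]
0.08 0.26 0.08 0 0 0.94 36; 0.09 0.26 0.08 0 0 0.94 36; 0.11 0.25 0.08 0 0 0.94 36; 0.13 0.24 0.08 0 0 0.94 36; 0.14 0.24 0.08 0 0 0.94 36; 0.16 0.23 0.08 0 0 0.94 36; 0.17 0.22 0.08 0 0 0.94 36; 0.18 0.2 0.08 0 0 0.94 36; 0.2 0.19 0.08 0 0 0.94 36; 0.21 0.18 0.08 0 0 0.94 36; 0.22 0.16 0.09 0 0 0.94 36; 0.23 0.15 0.08 0 0 0.93 36; 0.24 0.13 0.09 0 0 0.94 36; 0.25 0.12 0.08 0 0 0.93 36; 0.25 0.1 0.09 0 0 0.94 36; 0.26 0.08 0.08 0 0 0.93 36; 0.27 0.07 0.09 0 0 0.94 36; 0.27 0.05 0.08 0 0 0.93 36; 0.27 0.03 0.09 0 0 0.94 36; 0.27 0.02 0.08 0 0 0.93 36; 0.28 0 0.09 0 0 0.94 36; 0.27 -0.02 0.08 0 0 0.93 36; 0.27 -0.04 0.09 0 0.01 0.94 36; 0.27 -0.06 0.08 0.01 0 0.93 36
[0.46540866 0.2572988  0.17006413]
```

>>> arm_command(rows="0.08 0.26 0.08 0 0 0.94 36; 0.09 0.26 0.08 0 0 0.94 36; 0.11 0.25 0.08 0 0 0.94 36; 0.13 0.24 0.08 0 0 0.94 36; 0.14 0.24 0.08 0 0 0.94 36; 0.16 0.23 0.08 0 0 0.94 36; 0.17 0.22 0.08 0 0 0.94 36; 0.18 0.2 0.08 0 0 0.94 36; 0.2 0.19 0.08 0 0 0.94 36; 0.21 0.18 0.08 0 0 0.94 36; 0.22 0.16 0.09 0 0 0.94 36; 0.23 0.15 0.08 0 0 0.93 36; 0.24 0.13 0.09 0 0 0.94 36; 0.25 0.12 0.08 0 0 0.93 36; 0.25 0.1 0.09 0 0 0.94 36; 0.26 0.08 0.08 0 0 0.93 36; 0.27 0.07 0.09 0 0 0.94 36; 0.27 0.05 0.08 0 0 0.93 36; 0.27 0.03 0.09 0 0 0.94 36; 0.27 0.02 0.08 0 0 0.93 36")

```text
t: 11.15
tool_pos: [0.4391, 0.2504, 0.1784]
eef_rot: [3.119, 0.373, -0.002]
contact_force: [0.4, -0.1, 0.7]
gripper_width: 0.0357
```

>>> arm_command(rows="0.28 0 0.09 0 0 0.94 36; 0.27 -0.02 0.08 0 0 0.93 36; 0.27 -0.04 0.09 0 0 0.94 36; 0.27 -0.06 0.08 0 0 0.93 36; 0 0 0.5 0 0 0 36; 0 0 0.8 0 0 0 36; 0 0 0.8 0 0 0 36; 0 0 0.8 0 0 0 36; 0 0 0.38 0 0 0 36; 0 0 0 0 0 0 36")

```text
t: 12.4
tool_pos: [0.4646, 0.2571, 0.0878]
eef_rot: [3.141, -0.032, -0.003]
contact_force: [0.6, 0.1, 0.4]
gripper_width: 0.0358
```

Close and lift.

>>> arm_command(rows="0 0 0 0 0 0 0; 0 0 0 0 0 0 0; 0 0 0 0 0 0 0; 0 0 0 0 0 0 0; 0 0 -0.4 0 0 0 0; 0 0 -0.8 0 0 0 0; 0 0 -1 0 0 0 0; 0 0 -1 0 0 0 0; 0 0 -1 0 0 0 0; 0 0 -1 0 0 0 0; 0 0 -1 0 0 0 0; 0 0 -1 0 0 0 0; 0 0 0 0 0 0 0")

```text
t: 14.02
tool_pos: [0.4658, 0.2578, 0.2708]
eef_rot: [-3.139, 0.032, -0.006]
contact_force: [0.4, 0.8, -0.6]
gripper_width: 0.0208
```

```bash
python3 - <<'E'
from plan import *
import cv2
from rig import *
from cams import *
pos,r=now()
for n in("top","scene"):
    p=read_camera(n);cv2.imwrite(f"pics/{n}2.png",p["image"]);im=p["image"]
    g=pos+r.apply([0,0,-.005]);t=g+r.apply([0,0,.067]);uv=proj(n,[g,t]);print(n,uv)
    x0,y0=(uv[0]-[50,40]).astype(int);f=6
    x0=max(x0,0);y0=max(y0,0)
    c=cv2.resize(im[y0:y0+90,x0:x0+120],None,fx=f,fy=f,interpolation=cv2.INTER_CUBIC)
    for q in uv: cv2.circle(c,tuple(((q-[x0,y0]+.5)*f).astype(int)),3,(0,255,0),-1)
    cv2.imwrite(f"pics/{n}2c.png",c)
E
```

```text
t 14.03 pos [0.4658 0.2578 0.2708] F [ 0.4  0.8 -0.6] w 0.0208 q [0.48 0.23 1.59 0.   1.32 2.08] rotR [[-0.021, 0.004], [-1.0, 0.002], [-0.002, -1.0]]
top [[243.51298177 214.16517435]
 [247.34049144 216.02523494]]
scene [[378.33938701 123.54724061]
 [376.7655964  140.55842745]]
```

View pics/scene2c.png

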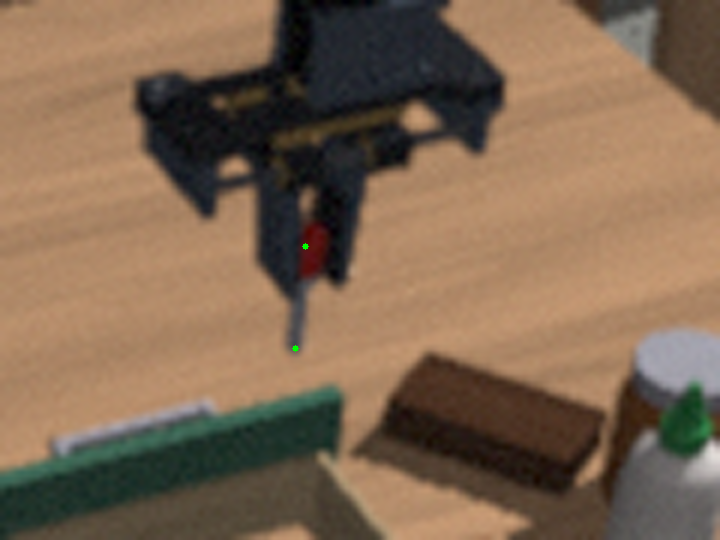

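View pics/top2c.png

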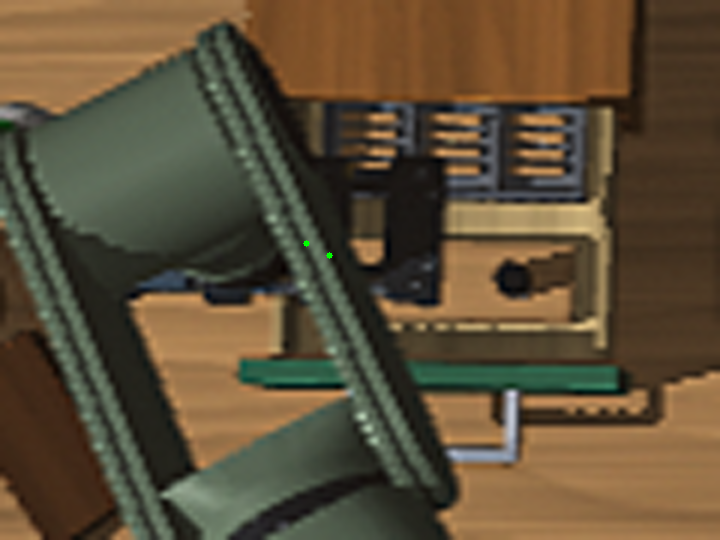

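```bash
cat >> plan.py <<'E'
J=np.array([.6018,-.2243,0]);JY=.0604
def jw(x,y,z):
    c,s=np.cos(JY),np.sin(JY);return J+[c*x-s*y,s*x+c*y,z]
def wj(p):
    c,s=np.cos(JY),np.sin(JY);d=np.array(p)-J;return np.array([c*d[0]+s*d[1],-s*d[0]+c*d[1],d[2]])
JR=down(JY-np.pi/2)
E
python3 - <<'E'
from plan import *
p,r=now()
p,r=plan(p,r,jw(0,.18,.265),JR,14,0)
p,r=plan(p,r,jw(0,.18,.20),JR,4,0)
print(p,wj(p))
E
```

```text
t 14.12 pos [0.4646 0.2571 0.2681] F [ 0.4  0.3 -1.3] w 0.0212 q [0.48 0.23 1.59 0.   1.32 2.08] rotR [[-0.021, -0.001], [-1.0, -0.0], [0.0, -1.0]]
0.38 0.85 0.01 0 0 -0.08 0; 0.37 0.86 0.01 0 0 -0.08 0; 0.37 0.86 0.01 0 0 -0.08 0; 0.36 0.86 0.01 0 0 -0.08 0; 0.36 0.86 0.01 0 0 -0.08 0; 0.36 0.87 0.01 0 0 -0.08 0; 0.35 0.87 0.01 0 0 -0.09 0; 0.34 0.87 0.01 0 0 -0.08 0; 0.34 0.87 0.01 0 0 -0.09 0; 0.33 0.87 0.01 0 0 -0.08 0; 0.33 0.87 0.01 0 0 -0.09 0; 0.33 0.88 0.01 0 0 -0.08 0; 0.32 0.88 0 0 0.01 -0.09 0; 0.31 0.88 0.01 0.01 0 -0.08 0
0 0 0.65 0 0 0 0; 0 0 0.65 0 0 0 0; 0 0 0.65 0 0 0 0; 0 0 0.65 0 0 0 0
[ 0.59083486 -0.044662    0.19990181] [-1.01608932e-04  1.79972315e-01  1.99901811e-01]
```

>>> arm_command(rows="0.38 0.85 0.01 0 0 -0.08 0; 0.37 0.86 0.01 0 0 -0.08 0; 0.37 0.86 0.01 0 0 -0.08 0; 0.36 0.86 0.01 0 0 -0.08 0; 0.36 0.86 0.01 0 0 -0.08 0; 0.36 0.87 0.01 0 0 -0.08 0; 0.35 0.87 0.01 0 0 -0.09 0; 0.34 0.87 0.01 0 0 -0.08 0; 0.34 0.87 0.01 0 0 -0.09 0; 0.33 0.87 0.01 0 0 -0.08 0; 0.33 0.87 0.01 0 0 -0.09 0; 0.33 0.88 0.01 0 0 -0.08 0; 0.32 0.88 0 0 0 -0.09 0; 0.31 0.88 0.01 0 0 -0.08 0; 0 0 0.65 0 0 0 0; 0 0 0.65 0 0 0 0; 0 0 0.65 0 0 0 0; 0 0 0.65 0 0 0 0; 0 0 0 0 0 0 0")

```text
t: 16.5
tool_pos: [0.5903, -0.0439, 0.1986]
eef_rot: [-3.14, -0.096, 0.006]
contact_force: [0.3, -0.3, 0.3]
gripper_width: 0.0214
```

>>> arm_command(rows="0 0.5 0 0 0 0 0; 0 0.5 0 0 0 0 0; 0 0.5 0 0 0 0 0")

```text
t: 16.88
tool_pos: [0.594, -0.0831, 0.201]
eef_rot: [3.14, 0.094, 0.002]
contact_force: [0.2, 2.8, -0.2]
gripper_width: 0.0212
```

>>> arm_command(rows="0 0.5 0.1 0 0 0 0; 0 0.5 0.1 0 0 0 0")

```text
t: 17.12
tool_pos: [0.5952, -0.1077, 0.1953]
eef_rot: [-3.14, -0.094, -0.0]
contact_force: [-0.1, 1.1, -0.2]
gripper_width: 0.0209
```

```bash
cat > look.py <<'E'
from plan import *
import cv2,sys
from rig import *
from cams import *
tag=sys.argv[1]
pos,r=now();print("jig",wj(pos).round(4))
for n in("top","scene"):
    p=read_camera(n);cv2.imwrite(f"pics/{n}{tag}.png",p["image"]);im=p["image"]
    x0,y0=(320,130) if n=="top" else (185,120)
    f=6
    c=cv2.resize(im[y0:y0+90,x0:x0+120],None,fx=f,fy=f,interpolation=cv2.INTER_CUBIC) if n=="top" else cv2.resize(im[y0:y0+170,x0:x0+140],None,fx=3.5,fy=3.5,interpolation=cv2.INTER_CUBIC)
    cv2.imwrite(f"pics/{n}{tag}c.png",c)
E
python3 look.py 3
```

```text
t 17.12 pos [ 0.5952 -0.1077  0.1953] F [-0.1  1.1 -0.2] w 0.0209 q [-0.2   0.39  1.55  0.    1.21  1.31] rotR [[0.06, 0.0], [-0.998, 0.0], [-0.0, -1.0]]
jig [0.0004 0.1168 0.1953]
```

View pics/scene3c.png

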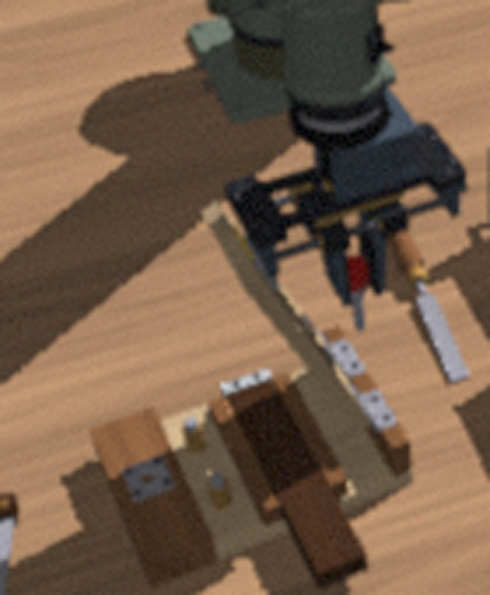

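View pics/top3c.png

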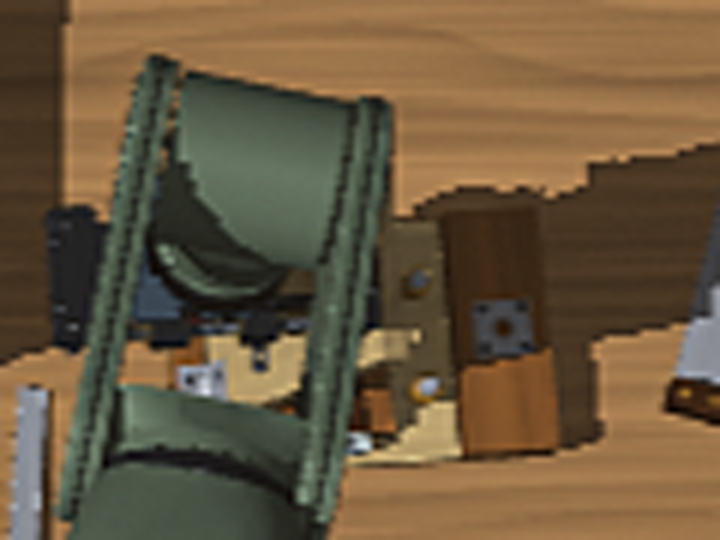

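>>> arm_command(rows="0 0.5 0.2 0 0 0 0; 0 0.45 0.2 0 0 0 0; 0 0 0 0 0 0 0; 0 -1 -0.3 0 0 0 0; 0 -0.5 -1 0 0 0 0; 0 0 -1 0 0 0 0; 0 0 -1 0 0 0 0; 0 0 -1 0 0 0 0; 0 0 -1 0 0 0 0; 0 0.5 -1 0 0 0 0; 0 1 -0.4 0 0 0 0; 0 1 0 0 0 0 0; 0 1 0 0 0 0 0; 0 1 0 0 0 0 0; 0 1 0 0 0 0 0; 0 1 0 0 0 0 0; 0 0.7 0 0 0 0 0; 0 0 0 0 0 0 0")

```text
t: 19.48
tool_pos: [0.6051, -0.274, 0.3524]
eef_rot: [-3.14, -0.092, 0.001]
contact_force: [0.6, 0.6, -1.0]
gripper_width: 0.0211
```

```bash
python3 look.py 4
```

```text
t 19.48 pos [ 0.6051 -0.274   0.3524] F [ 0.6  0.6 -1. ] w 0.0211 q [-0.44  0.43  1.09  0.    1.62  1.07] rotR [[0.059, -0.001], [-0.998, 0.001], [-0.001, -1.0]]
jig [ 3.000e-04 -4.990e-02  3.524e-01]
```

View pics/scene4c.png

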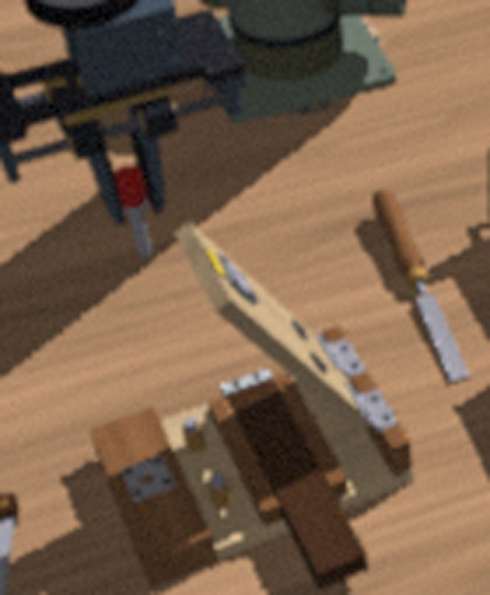

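View pics/top4c.png

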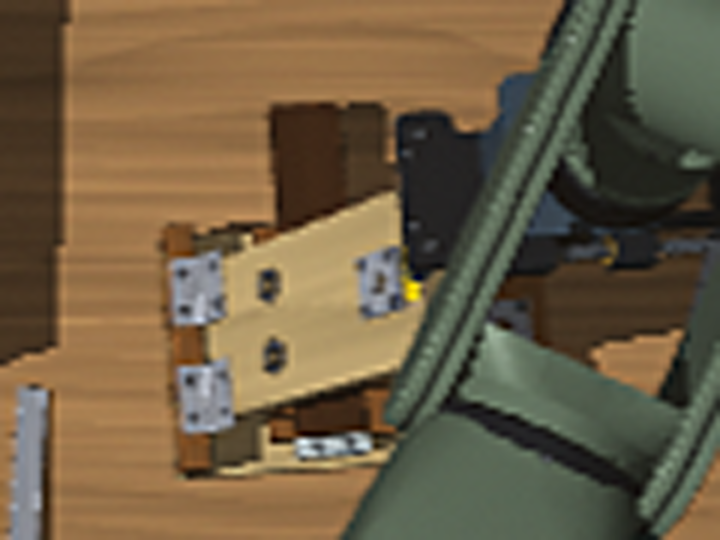

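```bash
python3 - <<'E'
from plan import *
from cams import *
for a in np.arange(.7,1.2,.05):
    e=jw(0,.105-.23*np.cos(a),.059+.23*np.sin(a))
    h=jw(0,.105-.195*np.cos(a)+.005*np.sin(a),.059+.195*np.sin(a)+.005*np.cos(a))
    print(round(a,2),wj(e).round(3),proj("scene",e).round(1),proj("top",h).round(1),"obs 246,194.5 / 382.9,176.8")
E
```

```text
0.7 [ 0.    -0.071  0.207] [[223.5 216.5]] [[397.4 177.8]] obs 246,194.5 / 382.9,176.8
0.75 [ 0.    -0.063  0.216] [[225.6 213.5]] [[395.8 177.5]] obs 246,194.5 / 382.9,176.8
0.8 [ 0.    -0.055  0.224] [[227.9 210.4]] [[394.2 177.3]] obs 246,194.5 / 382.9,176.8
0.85 [-0.    -0.047  0.232] [[230.4 207.4]] [[392.4 177. ]] obs 246,194.5 / 382.9,176.8
0.9 [ 0.    -0.038  0.239] [[233.  204.5]] [[390.5 176.8]] obs 246,194.5 / 382.9,176.8
0.95 [ 0.    -0.029  0.246] [[235.9 201.6]] [[388.4 176.7]] obs 246,194.5 / 382.9,176.8
1.0 [-0.    -0.019  0.253] [[238.8 198.8]] [[386.3 176.5]] obs 246,194.5 / 382.9,176.8
1.05 [-0.    -0.009  0.259] [[242.  196.1]] [[384.  176.4]] obs 246,194.5 / 382.9,176.8
1.1 [0.    0.001 0.264] [[245.2 193.5]] [[381.7 176.3]] obs 246,194.5 / 382.9,176.8
1.15 [-0.     0.011  0.269] [[248.6 191. ]] [[379.2 176.2]] obs 246,194.5 / 382.9,176.8
```

>>> arm_command(rows="0 0.5 0 0 0 0 0; 0 0.5 0.5 0 0 0 0; 0 0 1 0 0 0 0; 0 0 1 0 0 0 0; 0 0 1 0 0 0 0; 0 0 1 0 0 0 0; 0 0 0.7 0 0 0 0; 0 0 0.3 0 0 0 0; 0 0 0 0 0 0 0")

```text
t: 20.7
tool_pos: [0.6064, -0.2978, 0.2147]
eef_rot: [-3.14, -0.095, 0.002]
contact_force: [1.4, 0.6, -0.4]
gripper_width: 0.0209
```

>>> arm_command(rows="0 0 0.4 0 0 0 0; 0 0 0.3 0 0 0 0; 0 0.3 0.2 0 0 0 0")

```text
t: 21.08
tool_pos: [0.6071, -0.3048, 0.1926]
eef_rot: [-3.139, -0.096, 0.0]
contact_force: [0.2, 1.4, 0.2]
gripper_width: 0.0208
```

>>> arm_command(rows="0 0.3 0.25 0 0 0 0; 0 0.3 0.25 0 0 0 0; 0 0.3 0.25 0 0 0 0")

```text
t: 21.45
tool_pos: [0.6085, -0.3284, 0.1737]
eef_rot: [3.14, 0.094, 0.0]
contact_force: [-0.0, 0.5, 0.9]
gripper_width: 0.0212
```

>>> arm_command(rows="0 0.3 0.25 0 0 0 0; 0 0.3 0.28 0 0 0 0")

```text
t: 21.7
tool_pos: [0.6094, -0.3432, 0.1605]
eef_rot: [3.14, 0.094, 0.0]
contact_force: [0.1, 0.2, -0.6]
gripper_width: 0.021
```

```bash
python3 look.py 5
```

```text
t 21.7 pos [ 0.6094 -0.3432  0.1605] F [ 0.1  0.2 -0.6] w 0.021 q [-0.53  0.56  1.35  0.    1.24  0.98] rotR [[0.06, 0.0], [-0.998, -0.0], [0.0, -1.0]]
jig [ 0.0004 -0.1192  0.1605]
```

View pics/scene5c.png

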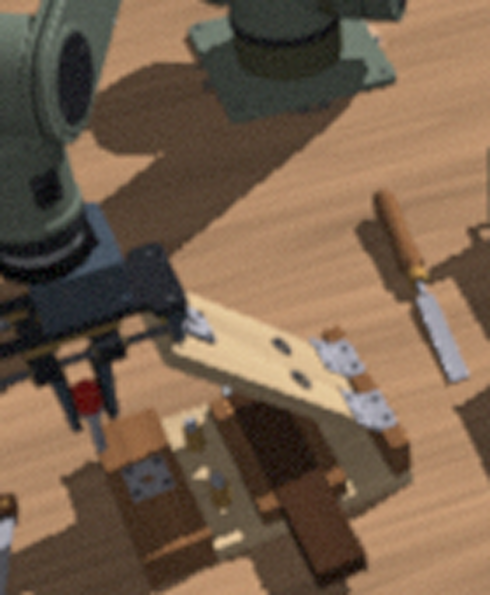

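>>> arm_command(rows="0 0.5 0.4 0 0 0 0; 0 0.45 0.43 0 0 0 0; 0 0.4 0.45 0 0 0 0; 0 0.35 0.47 0 0 0 0; 0 0.3 0.48 0 0 0 0; 0 0.2 0.45 0 0 0 0; 0 0 0 0 0 0 0")

```text
t: 22.68
tool_pos: [0.612, -0.3975, 0.0923]
eef_rot: [-3.139, -0.094, 0.003]
contact_force: [-0.1, 0.2, -0.7]
gripper_width: 0.021
```

```bash
python3 look.py 6
```

```text
t 22.68 pos [ 0.612  -0.3975  0.0923] F [-0.1  0.2 -0.7] w 0.021 q [-0.59  0.66  1.34  0.    1.15  0.92] rotR [[0.06, -0.002], [-0.998, 0.001], [-0.002, -1.0]]
jig [-0.0002 -0.1735  0.0923]
```

View pics/scene6c.png

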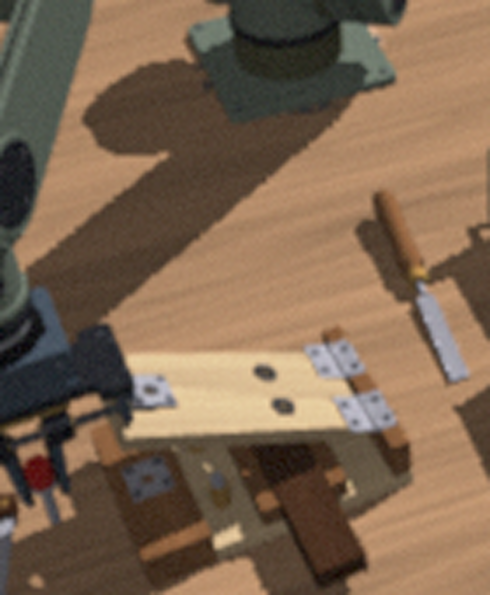

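```bash
python3 - <<'E'
from plan import *
from cams import *
for a in np.arange(.3,.65,.05):
    h=jw(0,.105-.195*np.cos(a)+.005*np.sin(a),.059+.195*np.sin(a)+.005*np.cos(a))
    print(round(a,2),.105-.23*np.cos(a),.059+.23*np.sin(a),proj("scene",h).round(1),"obs 227.5,231")
E
```

```text
0.3 -0.1147273924988894 0.1269696475321081 [[225.7 237.9]] obs 227.5,231
0.35 -0.11105572395489717 0.1378664957147538 [[226.3 235.5]] obs 227.5,231
0.4 -0.1068440286206636 0.1485662187309896 [[227. 233.]] obs 227.5,231
0.45 -0.1021028335411157 0.15904207284558294 [[227.9 230.4]] obs 227.5,231
0.5 -0.09684398923478575 0.1692678738789667 [[229.  227.9]] obs 227.5,231
0.55 -0.09108064007368634 0.1792180626540516 [[230.2 225.3]] obs 227.5,231
0.6 -0.08482719142922603 0.1888677688808581 [[231.6 222.7]] obs 227.5,231
```

>>> arm_command(rows="0 0.1 -0.4 0 0 0 0; 0 0 -1 0 0 0 0; 0 0 -1 0 0 0 0; 0 0 -1 0 0 0 0; 0 0 -1 0 0 0 0; 0 -0.5 -0.1 0 0 0 0; 0 -1 0 0 0 0 0; 0 -0.5 0 0 0 0 0; 0 -0.16 0 0 0 0 0; 0 0 0 0 0 0 0")

```text
t: 24.02
tool_pos: [0.6096, -0.346, 0.2062]
eef_rot: [3.14, 0.095, -0.0]
contact_force: [0.6, -0.2, -1.3]
gripper_width: 0.0215
```

```bash
python3 look.py 7
```

```text
t 24.02 pos [ 0.6096 -0.346   0.2062] F [ 0.6 -0.2 -1.3] w 0.0215 q [-0.53  0.53  1.27 -0.    1.34  0.98] rotR [[0.061, -0.0], [-0.998, -0.0], [0.0, -1.0]]
jig [ 0.0005 -0.122   0.2062]
```

View pics/scene7c.png

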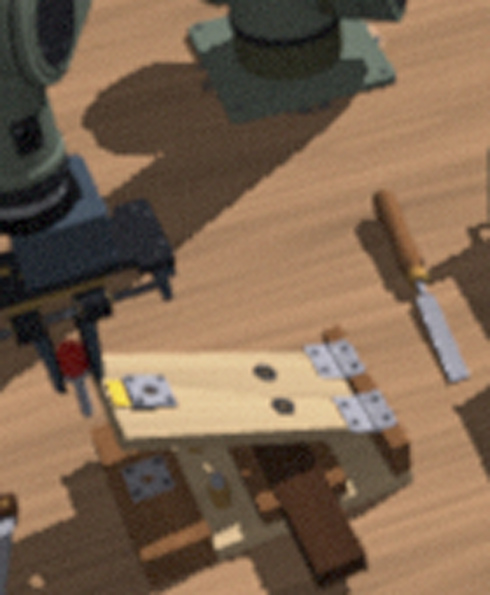

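>>> arm_command(rows="0 0 0.6 0 0 0 0; 0 0 0.6 0 0 0 0; 0 0.18 0.45 0 0 0 0; 0 0.18 0.45 0 0 0 0; 0 0.14 0.45 0 0 0 0; 0 0.14 0.45 0 0 0 0; 0 0.1 0.45 0 0 0 0; 0 0.06 0.45 0 0 0 0; 0 0.06 0.4 0 0 0 0; 0 0.02 0.35 0 0 0 0")

```text
t: 25.38
tool_pos: [0.6109, -0.3681, 0.0894]
eef_rot: [-3.14, -0.095, 0.0]
contact_force: [-0.3, -0.1, 0.2]
gripper_width: 0.0213
```

>>> arm_command(rows="0 0 0.2 0 0 0 0; 0 0 0.15 0 0 0 0; 0 0 0 0 0 0 0")

```text
t: 25.75
tool_pos: [0.6109, -0.3697, 0.0817]
eef_rot: [3.137, 0.095, 0.001]
contact_force: [-1.2, -5.5, -0.7]
gripper_width: 0.0211
```

```bash
python3 look.py 8
```

```text
t 25.75 pos [ 0.6109 -0.3697  0.0817] F [-1.2 -5.5 -0.7] w 0.0211 q [-0.56  0.64  1.4  -0.    1.1   0.95] rotR [[0.06, 0.001], [-0.998, -0.003], [0.003, -1.0]]
jig [ 0.0003 -0.1457  0.0817]
```

View pics/scene8c.png

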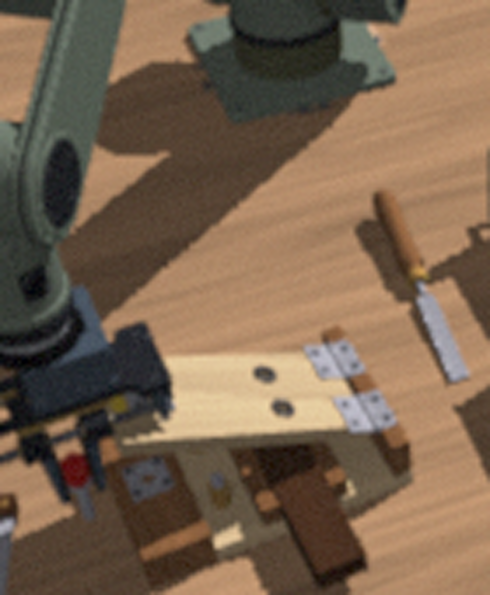

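>>> arm_command(rows="0 0.1 -0.3 0 0 0 0; 0 0.1 -0.8 0 0 0 0; 0 0 -1 0 0 0 0; 0 0 -1 0 0 0 0; 0 0 -1 0 0 0 0; 0 0 -1 0 0 0 0; 0 0 -1 0 0 0 0; 0 0 -0.9 0 0 0 0; 0 -0.8 0 0 0 0 0; 0 -1 0 0 0 0 0; 0 -1 0 0 0 0 0; 0 -1 0 0 0 0 0; 0 -0.7 0 0 0 0 0; 0 0 0 0 0 0 0")

```text
t: 27.6
tool_pos: [0.6046, -0.2593, 0.2567]
eef_rot: [3.14, 0.098, 0.0]
contact_force: [0.5, -0.6, -0.7]
gripper_width: 0.021
```

```bash
python3 look.py 9
```

```text
t 27.6 pos [ 0.6046 -0.2593  0.2567] F [ 0.5 -0.6 -0.7] w 0.021 q [-0.42  0.44  1.31  0.    1.39  1.09] rotR [[0.062, 0.0], [-0.998, -0.0], [0.0, -1.0]]
jig [ 0.0006 -0.0351  0.2567]
```

View pics/scene9c.png

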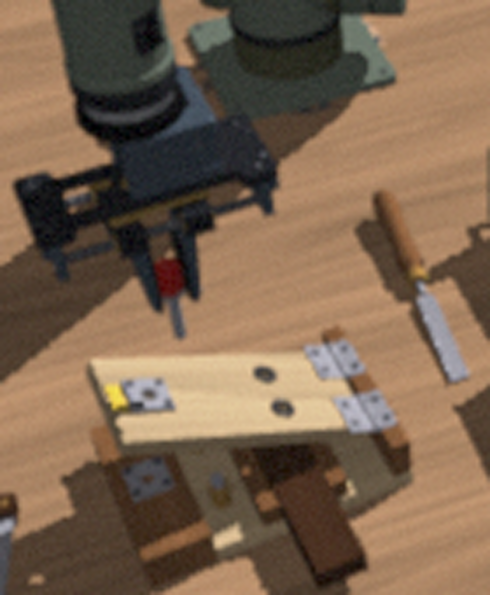

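>>> arm_command(rows="0 0 0.9 0 0 0 0; 0 0 0.9 0 0 0 0; 0 0 0.7 0 0 0 0; 0 0 0.3 0 0 0 0; 0 0.06 0.25 0 0 0 0; 0 0.06 0.25 0 0 0 0")

```text
t: 28.45
tool_pos: [0.6051, -0.2644, 0.1743]
eef_rot: [3.139, 0.094, 0.002]
contact_force: [0.3, 0.3, -0.0]
gripper_width: 0.0211
```

>>> arm_command(rows="0 0.06 0.25 0 0 0 0; 0 0.06 0.25 0 0 0 0; 0 0.06 0.25 0 0 0 0")

```text
t: 28.82
tool_pos: [0.605, -0.2684, 0.1549]
eef_rot: [3.14, 0.095, 0.001]
contact_force: [0.9, -0.4, 0.1]
gripper_width: 0.0212
```

```bash
python3 look.py 10
```

```text
t 28.82 pos [ 0.605  -0.2684  0.1549] F [ 0.9 -0.4  0.1] w 0.0212 q [-0.43  0.5   1.46  0.    1.18  1.08] rotR [[0.06, 0.0], [-0.998, -0.0], [0.0, -1.0]]
jig [ 0.0006 -0.0442  0.1549]
```

View pics/scene10c.png

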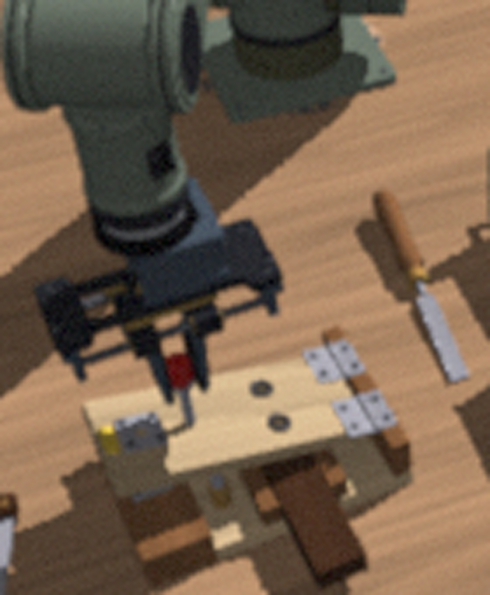

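>>> arm_command(rows="0 0.04 0.25 0 0 0 0; 0 0.04 0.25 0 0 0 0; 0 0.03 0.25 0 0 0 0; 0 0 0.2 0 0 0 0; 0 0 0 0 0 0 0")

```text
t: 29.55
tool_pos: [0.6049, -0.2709, 0.131]
eef_rot: [-3.14, -0.095, 0.001]
contact_force: [-0.3, 0.4, -0.8]
gripper_width: 0.0209
```

```bash
python3 look.py 11
```

```text
t 29.55 pos [ 0.6049 -0.2709  0.131 ] F [-0.3  0.4 -0.8] w 0.0209 q [-0.44  0.52  1.49  0.    1.13  1.07] rotR [[0.06, -0.001], [-0.998, 0.0], [-0.0, -1.0]]
jig [ 0.0003 -0.0467  0.131 ]
```

View pics/scene11c.png

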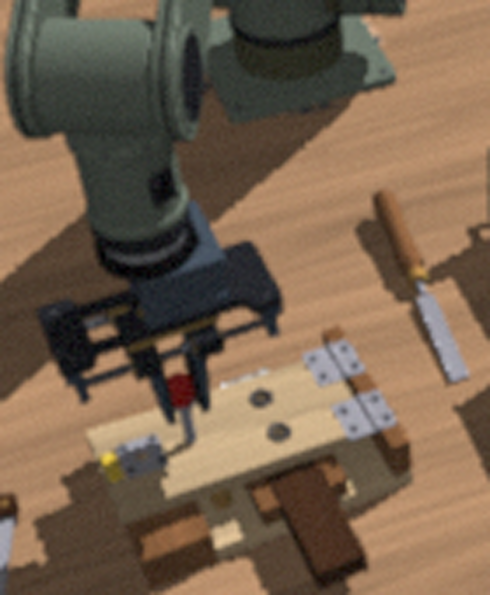

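>>> arm_command(rows="0 0 0.08 0 0 0 0; 0 0 0.08 0 0 0 0; 0 0 0 0 0 0 0")

```text
t: 30.02
tool_pos: [0.6054, -0.2711, 0.1282]
eef_rot: [3.14, 0.095, 0.002]
contact_force: [-0.3, 0.2, 5.3]
gripper_width: 0.021
```

>>> arm_command(rows="0 0 0.08 0 0 0 0; 0 0 0.06 0 0 0 0; 0 0 0 0 0 0 0")

```text
t: 30.4
tool_pos: [0.6055, -0.2712, 0.1252]
eef_rot: [3.139, 0.095, 0.003]
contact_force: [-1.4, -0.4, 6.8]
gripper_width: 0.0212
```

>>> arm_command(rows="0 0 -0.5 0 0 0 0; 0 -0.4 -0.8 0 0 0 0; 0 -0.5 -0.4 0 0 0 0; 0 0 0 0 0 0 0")

```text
t: 30.9
tool_pos: [0.6042, -0.2473, 0.1679]
eef_rot: [3.14, 0.097, 0.003]
contact_force: [-1.3, -0.7, -0.6]
gripper_width: 0.021
```

```bash
sed -i 's/fx=3.5,fy=3.5/fx=3.5,fy=3.5/' look.py; python3 look.py 12; python3 - <<'E'
import cv2
a=cv2.imread("pics/scene12.png")
cv2.imwrite("pics/s12z.png",cv2.resize(a[215:275,200:270],None,fx=10,fy=10,interpolation=cv2.INTER_CUBIC))
E
```

```text
t 30.9 pos [ 0.6042 -0.2473  0.1679] F [-1.3 -0.7 -0.6] w 0.021 q [-0.41  0.48  1.47  0.    1.19  1.1 ] rotR [[0.062, 0.002], [-0.998, -0.001], [0.001, -1.0]]
jig [ 0.001  -0.0231  0.1679]
```

View pics/s12z.png

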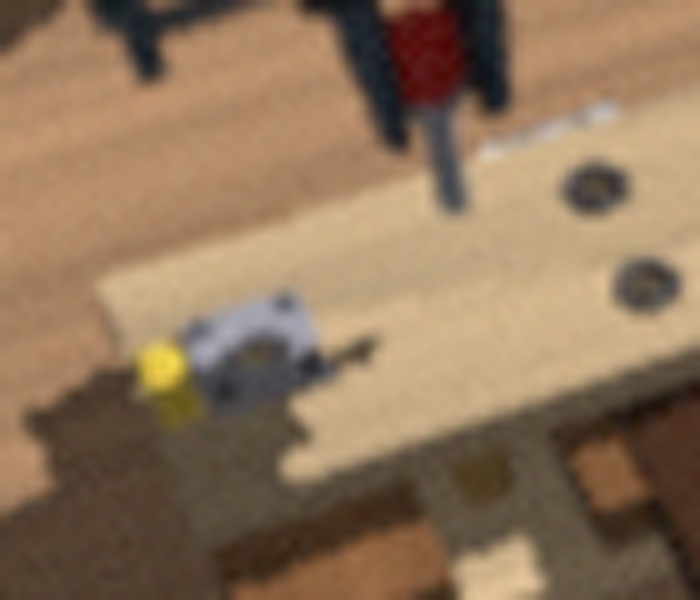

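View pics/top12c.png

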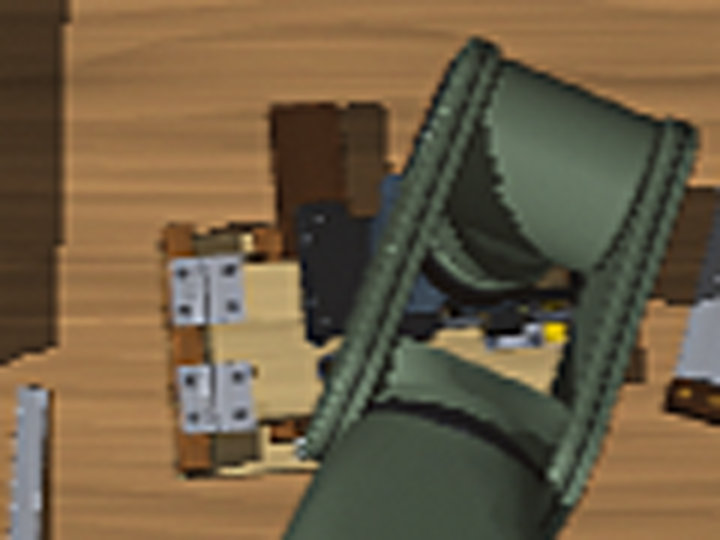

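```bash
python3 - <<'E'
from plan import *
from cams import *
tip=np.array([.6042,-.2473,.1059]);pr=proj("scene",tip)[0];print("tip pred",pr,"obs 244.85 235.05")
for uv in((225.35,249.75),(225.15,249.15)):
    for b in(np.zeros(2),np.array([244.85,235.05])-pr):
        w=ray_z("scene",np.array(uv)-b,.0735);print(uv,b.round(2),w.round(4),wj(w).round(4))
print(proj("scene",jw(0,-.0895,.0735)),jw(0,-.0895,.0735), jw(0,-.09,.044))
E
```

```text
tip pred [245.1864291  235.02141672] obs 244.85 235.05
(225.35, 249.75) [0. 0.] [ 0.6078 -0.3138  0.0735] [ 0.0006 -0.0897  0.0735]
(225.35, 249.75) [-0.34  0.03] [ 0.6081 -0.3128  0.0735] [ 0.0009 -0.0887  0.0735]
(225.15, 249.15) [0. 0.] [ 0.6053 -0.3138  0.0735] [-0.0019 -0.0895  0.0735]
(225.15, 249.15) [-0.34  0.03] [ 0.6056 -0.3128  0.0735] [-0.0016 -0.0886  0.0735]
[[225.34901461 249.59489552]] [ 0.60720251 -0.31363679  0.0735    ] [ 0.6072327  -0.31413588  0.044     ]
```

```bash
python3 - <<'E'
from plan import *
p,r=now()
plan(p,r,[.607,-.3135,.147],JR,5,0)
E
```

```text
t 31.0 pos [ 0.6035 -0.248   0.1663] F [-0.2 -0.2 -1.1] w 0.0213 q [-0.41  0.48  1.47 -0.    1.19  1.1 ] rotR [[0.061, -0.0], [-0.998, -0.0], [-0.0, -1.0]]
0 0.52 0.15 0 0 0 0; -0.01 0.53 0.16 0 0 0 0; 0 0.52 0.15 0 0 0 0; -0.01 0.53 0.16 0 0 0 0; 0 0.52 0.15 0 0.01 0.01 0
```

>>> arm_command(rows="0 0.52 0.15 0 0 0 0; 0 0.53 0.16 0 0 0 0; 0 0.52 0.15 0 0 0 0; 0 0.53 0.16 0 0 0 0; 0 0.52 0.15 0 0 0 0; 0 0 0 0 0 0 0; 0 0 0 0 0 0 0")

```text
t: 31.88
tool_pos: [0.6077, -0.3137, 0.1472]
eef_rot: [-3.14, -0.095, -0.0]
contact_force: [0.5, -0.1, -0.1]
gripper_width: 0.0211
```

```bash
python3 look.py 13; python3 - <<'E'
import cv2
a=cv2.imread("pics/scene13.png")
cv2.imwrite("pics/s13z.png",cv2.resize(a[215:275,200:270],None,fx=10,fy=10,interpolation=cv2.INTER_CUBIC))
from cams import *
from plan import *
p,r=now();print(proj("scene",p-[0,0,.062]))
E
```

```text
t 31.88 pos [ 0.6077 -0.3137  0.1472] F [ 0.5 -0.1 -0.1] w 0.0211 q [-0.49  0.54  1.41  0.    1.19  1.02] rotR [[0.06, 0.0], [-0.998, 0.0], [-0.0, -1.0]]
jig [ 0.0005 -0.0896  0.1472]
t 31.98 pos [ 0.6078 -0.3134  0.1474] F [-0.6  0.6 -1.5] w 0.0214 q [-0.49  0.54  1.41  0.    1.19  1.02] rotR [[0.061, 0.0], [-0.998, 0.0], [-0.0, -1.0]]
[[224.76380678 247.14365458]]
```

View pics/s13z.png

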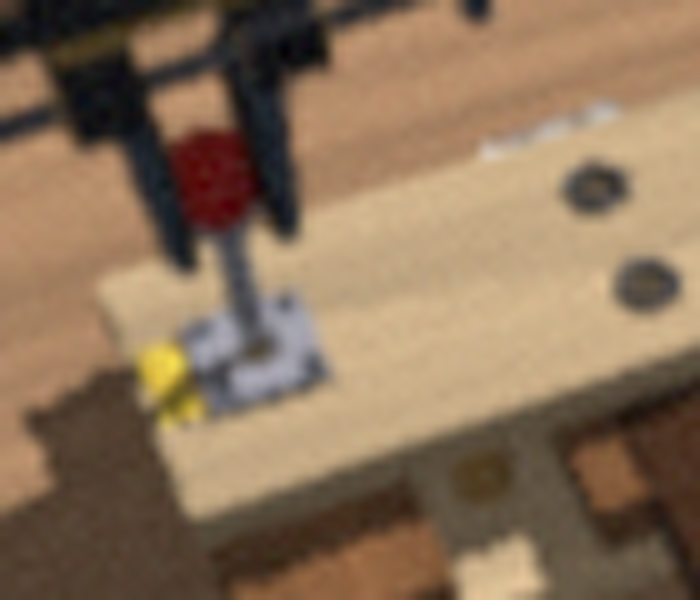

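>>> arm_command(rows="0 -0.02 0.2 0 0 0 0; 0 0 0.2 0 0 0 0; 0 0 0.1 0 0 0 0; 0 0 0.1 0 0 0 0; 0 0 0 0 0 0 0")

```text
t: 32.6
tool_pos: [0.6075, -0.3134, 0.1319]
eef_rot: [-3.14, -0.095, 0.001]
contact_force: [0.3, -0.4, -0.4]
gripper_width: 0.021
```

>>> arm_command(rows="0 0 0.1 0 0 0 0; 0 0 0.1 0 0 0 0; 0 0 0 0 0 0 0")

```text
t: 32.98
tool_pos: [0.6075, -0.3134, 0.1268]
eef_rot: [-3.14, -0.095, 0.001]
contact_force: [-0.6, 0.5, -0.5]
gripper_width: 0.0211
```

>>> arm_command(rows="0 0 0.2 0 0 0 0; 0 0 0.2 0 0 0 0; 0 0 0.2 0 0 0 0; 0 0 0 0 0 0 0")

```text
t: 33.48
tool_pos: [0.6073, -0.3133, 0.1114]
eef_rot: [-3.14, -0.095, 0.002]
contact_force: [-1.5, -1.1, -1.8]
gripper_width: 0.0212
```

>>> arm_command(rows="0 0 0.1 0 0 0 0; 0 0 0.1 0 0 0 0; 0 0 0.1 0 0 0 0; 0 0 0.1 0 0 0 0; 0 0 0 0 0 0 0")

```text
t: 34.1
tool_pos: [0.6075, -0.3134, 0.1018]
eef_rot: [-3.14, -0.095, 0.001]
contact_force: [-1.4, -1.9, -1.8]
gripper_width: 0.0211
```

>>> arm_command(rows="0 0 0.15 0 0 0 0; 0 0 0.15 0 0 0 0; 0 0 0.15 0 0 0 0; 0 0 0.1 0 0 0 0; 0 0 0 0 0 0 0")

```text
t: 34.72
tool_pos: [0.6075, -0.3137, 0.0882]
eef_rot: [3.14, 0.095, -0.0]
contact_force: [-2.1, -2.9, 0.2]
gripper_width: 0.0209
```

>>> arm_command(rows="0 0.01 0 0 0 0 30; 0 0 0 0 0 0 30; 0 0 0 0 0 0 30; 0 0 0 0 0 0 30")

```text
t: 35.22
tool_pos: [0.6078, -0.3135, 0.0884]
eef_rot: [-3.14, -0.095, -0.0]
contact_force: [0.6, -0.3, -0.4]
gripper_width: 0.0302
```

```bash
python3 look.py 14; python3 - <<'E'
import cv2
a=cv2.imread("pics/scene14.png")
cv2.imwrite("pics/s14z.png",cv2.resize(a[215:275,200:270],None,fx=10,fy=10,interpolation=cv2.INTER_CUBIC))
from cams import *
from plan import *
t=jw(0,-.09,0);print(proj("scene",[t+[0,0,.0237+k] for k in(.05,.054,.08)]))
E
```

```text
t 35.23 pos [ 0.6078 -0.3135  0.0884] F [ 0.6 -0.3 -0.4] w 0.0302 q [-0.49  0.59  1.48  0.    1.07  1.02] rotR [[0.06, 0.0], [-0.998, 0.0], [-0.0, -1.0]]
jig [ 0.0006 -0.0894  0.0884]
[[225.17477391 249.61134756]
 [224.94023407 248.7551314 ]
 [223.38957758 243.09427161]]
```

View pics/s14z.png

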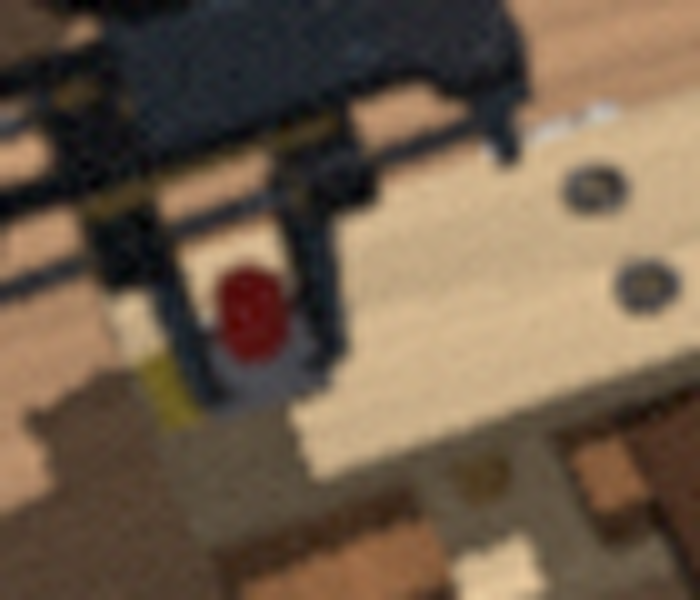

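>>> arm_command(rows="0 0 -0.21 0 0 0 30; 0 0 0 0 0 0 30; 0 0 0 0 0 0 0; 0 0 0 0 0 0 0; 0 0 0 0 0 0 0; 0 0 0 0 0 0 0")

```text
t: 36.08
tool_pos: [0.6077, -0.3136, 0.0938]
eef_rot: [-3.14, -0.095, -0.0]
contact_force: [-0.8, 0.6, 2.0]
gripper_width: 0.0209
```

>>> arm_command(rows="0 0 0.1 0 0 0 0; 0 0 0.1 0 0 0 0; 0 0 0 0 0 0 0")

```text
t: 36.45
tool_pos: [0.6077, -0.3139, 0.0889]
eef_rot: [3.14, 0.095, 0.001]
contact_force: [-1.2, 0.2, 3.5]
gripper_width: 0.0209
```

>>> arm_command(rows="0 0 0.1 0 0 0 0; 0 0 0.08 0 0 0 0; 0 0 0 0 0 0 0")

```text
t: 36.83
tool_pos: [0.6078, -0.3141, 0.085]
eef_rot: [3.139, 0.095, 0.001]
contact_force: [-1.9, -0.2, 7.0]
gripper_width: 0.0212
```

>>> arm_command(rows="0 0 0.05 0 0 0 0; 0 0 0 0 0 0 0")

```text
t: 37.08
tool_pos: [0.6078, -0.3141, 0.0843]
eef_rot: [3.139, 0.095, 0.002]
contact_force: [-2.7, 0.1, 8.6]
gripper_width: 0.0208
```

>>> arm_command(rows="0 0 0.05 0 0 0 0; 0 0 0 0 0 0 0")

```text
t: 37.33
tool_pos: [0.6078, -0.3141, 0.0841]
eef_rot: [3.139, 0.095, 0.002]
contact_force: [-3.4, 2.0, 13.4]
gripper_width: 0.0209
```

>>> arm_command(rows="0 0 0.05 0 0 0 0; 0 0 0 0 0 0 0")

```text
t: 37.58
tool_pos: [0.6079, -0.3141, 0.084]
eef_rot: [3.139, 0.095, 0.003]
contact_force: [-4.8, 1.2, 18.0]
gripper_width: 0.0208
```

>>> arm_command(rows="0 0 0.04 0 0 0 0; 0 0 0 0 0 0 0; 0 0 0 0 0 0 0")

```text
t: 37.95
tool_pos: [0.6079, -0.3141, 0.084]
eef_rot: [3.138, 0.095, 0.004]
contact_force: [-7.2, 2.8, 22.2]
gripper_width: 0.021
```

```bash
python3 look.py 15; python3 - <<'E'
import cv2
a=cv2.imread("pics/scene15.png")
cv2.imwrite("pics/s15z.png",cv2.resize(a[205:295,195:315],None,fx=6,fy=6,interpolation=cv2.INTER_CUBIC))
from cams import *
from plan import *
now()
for a in(0,.05):
  print(a,proj("scene",[jw(x,.105-.23*np.cos(a),.059+.23*np.sin(a)) for x in(-.05,.05)]))
E
```

```text
t 37.95 pos [ 0.6079 -0.3141  0.084 ] F [-7.2  2.8 22.2] w 0.021 q [-0.49  0.59  1.49 -0.    1.06  1.02] rotR [[0.06, 0.003], [-0.998, -0.002], [0.002, -1.0]]
jig [ 0.0007 -0.09    0.084 ]
t 38.05 pos [ 0.6079 -0.3142  0.0839] F [-6.1  1.7 22.6] w 0.0211 q [-0.49  0.59  1.49 -0.    1.06  1.02] rotR [[0.06, 0.003], [-0.998, -0.002], [0.002, -1.0]]
0 [[210.15012929 245.28076584]
 [219.39451568 269.13715162]]
0.05 [[209.48804013 242.81236359]
 [218.75750559 266.69213895]]
```

View pics/s15z.png

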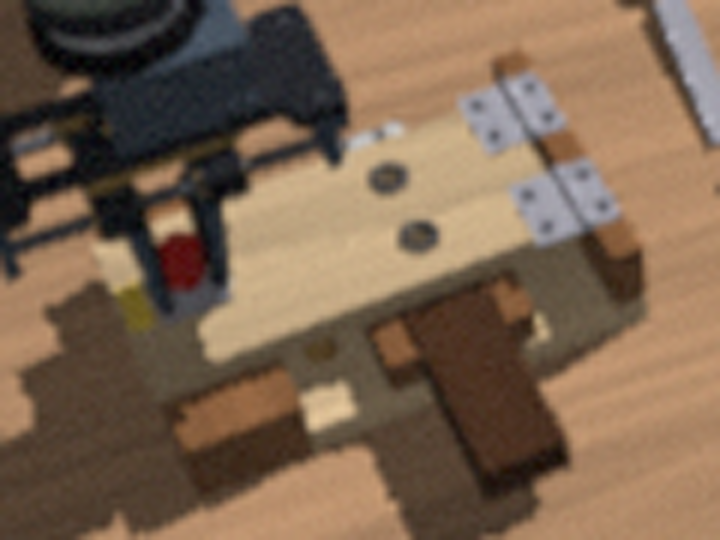

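View pics/scene15.png

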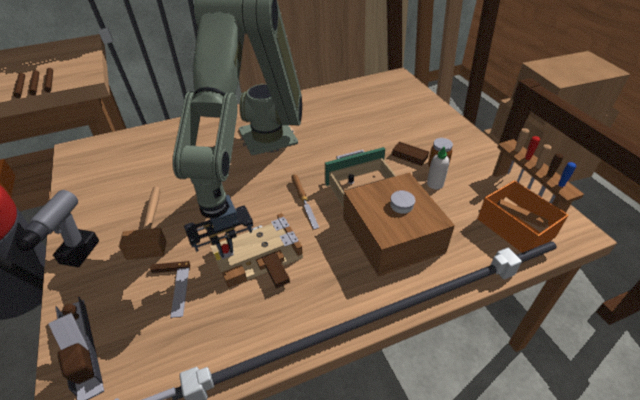

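```bash
python3 - <<'E'
from rig import *
print(close_job())
o=get_obs();print(o["t"],o["tool_pos"],o["contact_force"],o["gripper_width"])
E
```

```text
the job is handed in; nothing more can be done
None
the job is handed in; nothing more can be done
```

I opened the drawer about 157 mm by its handle and took out the red-knobbed pin. I swung the leaf shut over the rail and pushed the pin through the bush into the base. The job is handed in with the arm still gripping the pin and pressing down.

**Last checks before handing in (t ≈ 38 s of 72 s):**
- **Leaf and pin:** The pin stopped against a hard stop with its tip about 14 mm above the bench, which is the home height. The gripper had come down about 9.8 mm from where the leaf rests on its lifters. That matches the roughly 9.75 mm needed to shut it.
- **Downward force:** The arm was pressing with about 22 N, against the roughly 10 N needed to hold the leaf shut.
- **Surroundings:** The last picture shows the short black pin still in the drawer. The rail and the other tools look undisturbed.

**What did not go to plan or could not be confirmed:**
- **Leaf closing:** One push missed the leaf because the fingertip was narrower than I had assumed. I had already swung it most of the way with the gripper's body, and finished with the tip of the held pin.
- **Regrip:** I let go of the pin once it was in the hole and gripped it about 6 mm higher. Otherwise the fingertips would have touched the bush plate before the pin was home.
- **Side force:** About 7 N of sideways force remained on the pin at the end.
- **Unseen point:** The gripper hid the leaf's free edge in the last picture. That it is fully shut rests on the height and force readings.

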